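# Unlock the milk frother from its stand and hold it slanted over the mug

### The arm

A 6-joint arm with a two-finger parallel gripper is mounted at the origin on a cart in front of the work surface, level with it; the furniture and walls round the work are solid. World frame = base frame: x ahead of the robot, y to its left, z up, the work surface at z = 0. Lengths are in m, angles in rad, forces in N, time in s.
With the tool pointing down it reaches from about 0.325 to 0.775 m from the base axis. Payload 9.3 kg.
Tool frame: the origin (TCP) lies at the very end of the fingers, on their centre line; the grasp point (between the pads) lies 19 mm behind it; x points along the fingers, y is the direction in which the jaws open and shut, and the axes are right-handed (so a half turn about x gives the same grasp; the last joint's range is limited). The gripper opens to 85 mm and grips with 20 to 120 N. Pads are 22 mm wide; open, the fingers measure 114 mm over their backs; the gripper's body (76 mm by 85 mm) begins 54 mm behind the grasp point. The pads swing forward as they close: fully open they stand 13 mm farther back than shut.
Start: joints at [1, 0.259, 0.021, 1.334, 0, 1.418], TCP at [0.223, 0.503, 0.231] pointing down, gripper open.
Joint ranges: [-3.04, 3.04], [-0.91, 1.82], [-1.04, 1.36], [-1.92, 1.95], [-1.52, 1.45], [-3.14, 3.14]. Speed limits (rad/s): [2.22, 2.22, 2.79, 3.14, 3.14, 3.14].

### API

Orientations are given as a unit quaternion [x, y, z, w].
In Python, from plant import env gives the robot as it stands.
- The arm moves only by the shell command python3 -m creep 'ROWS'. ROWS is JSON, one flat list of numbers, 5 for each row, row after row: the gripper command: -1 is shut, 1 is fully open, values between are in proportion, then the shift along the tool's x, y, z in mm, then the turn about the tool's x in degrees. In form: [jaw, x, y, z, twist, jaw, x, y, z, twist, ...]. A call has 1 to 5 rows; each row shifts and turns the commanded pose from where the row before left it, along the tool's axes as they then stand; what a row does not reach is not made up. A row lasts 1/10 s, in which the tool goes at most 50 mm and 8.59 degrees, less where a joint would pass 70% of its speed; a pose out of reach is approached as far as the arm can. A call with a gripper value outside its range is refused whole. The fingers move at their own pace and stop on an object; the grip force is fixed at half the most. Time passes only in rows, so rows that do not move let the fingers close. It gives the time, the measured TCP pose, the force and the opening at its end, in the units of the state.
- env.get_obs(): the state, without advancing time (a new reading comes with each control period).
- env.read_camera(name): name is "scene" or "top" or "wrist"; returns a dict with "image" (384x512x3 uint8, red, green, blue), "camera_matrix" (3x3 intrinsics, pixels), "k1" (the pictures are not rectified: a ray, as slopes to the right and down, at radius r is drawn at 1 + k1 r^2 times it, then the intrinsics apply), "view" (4x4, takes a point from world to camera coordinates); the wrist camera has in their place "tool_from_camera" (4x4, takes a point from camera to tool coordinates, whose origin is the TCP and whose axes are the tool frame's). Camera axes: x right, y up, looking along -z (the intrinsics and any distortion apply to the point x, -y, -z); pixel columns grow to the right and rows downward; lengths in m; the calibration is good to about 2 mm. A picture is of the moment at which its call begins: read the wrist's pose just before it. There is no depth.
- env.finish_job(): hands the job in, once; it reports no verdict.
The state is a dict: "time_s": time; "q": joint angles; "qd": joint speeds; "effort": joint torques, N m; "tool_pos": TCP position; "tcp_rot": TCP orientation; "ft_force": force on the tool from outside, world axes, zero at the start; "ft_torque": the same for the moment, N m; "opening": finger opening in m.
Only numpy, scipy, OpenCV 4.12 (cv2) and the standard library are available. Lean on these libraries where they do the work, as an engineer would, in place of code of your own. Each camera call takes 0.05 s, during which the arm holds its last target. There are 200 camera calls.

### The job

Turn the orange clamp knob about a quarter turn clockwise, as seen from above, so that its steel keeper arm swings off the milk frother's collar. Then draw the frother straight up out of its stand and bring it to the white mug, tilted about halfway between upright and level with the whisk end lowest, the whisk hovering 2 to 6 centimetres above the middle of the mug's mouth. Finish still gripping it there, steady and touching neither mug nor stand, and leave the mug and the other things on the worktop where they are.

Things in the scene. Friction and masses are not known exactly. Their poses are not given: they have to be found in the camera images.
- frother: Loose hand milk frother, 100 to 200 g, round; origin at the centre of the whisk's lower end, z up its axis. Whisk 24 mm across (z 0 to 18 mm), 6 mm steel shaft to 83, white plug 29 mm across to 100, steel collar 56 mm across from 100 to 106, blue handle 32 mm across from 106 to 185 mm (grip here; centre of mass near z = 140). Starts upright, hanging by its collar on the stand's deck.
- whisk_tip (a point): The centre of the frother's whisk at its lower end (the origin of the frother); lies 20 mm above the worktop at the start.
- deck_hole (a point): Centre of the top mouth of the 32 mm through hole in the stand's aluminium deck, 120 mm above the worktop, z up. The deck is 84 x 84 x 14 mm, on a thin column on the side away from the robot. The frother's plug sits in the hole with 1.5 mm play all round; the frother must rise 102 mm for the whisk to clear the deck.
- stand: Frother stand, fixed to the worktop. Dark base 95 x 200 x 12 mm, origin at the centre of its underside, z up. Seen along its own axes the deck with the frother is at y = -50 mm and the upright clamp post (22 mm thick) at y = +50 mm.
- knob_grip (a point): Middle of the orange bar knob on top of the clamp post, on its turning axis, 202 mm above the worktop (where to grip). The bar is 14 mm thick along this point's x axis, 46 mm long along its y axis and 28 mm high (187 to 215 mm above the worktop). The point turns with the knob.
- clamp_knob (a joint): Knob angle, rad; grows clockwise from above about the upright axis through knob_grip. Stops at 0 and 1.75, stays where left (0.06 N m friction). A steel keeper arm (81 x 14 mm, 128 to 133 mm above the worktop) turns with it: at 0 it points at the frother, 2 mm above its collar, and keeps it down. Starts between 0 and 0.15; well clear of the collar above 0.9.
- mug: White glazed mug, loose, 106 mm high, 83 mm across outside, about 74 mm inside, empty. Origin at its underside, 17 mm from the centre of the round part on the handle's side; z up, the handle points to its -y and ends 59 mm from the origin.
- mug_mouth (a point): Centre of the mug's mouth, at the height of the rim (106 mm above the worktop); axes as those of the mug.
- tumbler: Clear glass tumbler, loose, 81 mm across, 91 mm high; origin at the centre of its underside. Leave alone.
- mustard_jar: Glass jar with a pale yellow content and silvery lid, loose, 64 mm across, 109 mm high, behind the stand; origin at its underside. Leave alone.
- kitchen_timer: Round red and white kitchen timer, loose, 66 mm across, 57 mm high; origin at its underside. Leave alone.
Things that resemble listed ones, but are neither listed nor needed, are in the scene too. Leave any turquoise look-alike of the frother alone.

How it is judged:
By the outcome, as a careful person would: the job done as asked, in the order asked, and still so for the second after the job is handed in, while the arm keeps its last pose, push and grip.
It also fails if it takes over 51 s, if anything falls off the work surface, if the arm or the gripper's body presses on something with over 40 N, if the wrist force passes 120 N, or if a joint passes its speed limit or range.

## Working session

There is one attempt and no reset: what is moved stays moved. The work goes in short steps, Python scripts to look and compute and a shell command to move; the robot and the scene stay as the last step left them, time stands still between calls to the robot, and variables do not carry over. Pictures are saved under pics/ and viewed, about 8 in all and at most 12, crops included, and the job is handed in when it is done.

```bash
ls; mkdir -p pics; python3 - <<'E'
from plant import env
import cv2
for n in("scene","top"):
    c=env.read_camera(n); cv2.imwrite(f"pics/{n}0.png",c["image"][:,:,::-1]); print(n,c["camera_matrix"],c["k1"],c["view"])
print(env.get_obs())
E
```

```text
pics
scene [[350.64462232   0.         256.65013497]
 [  0.         350.64462232 193.25761025]
 [  0.           0.           1.        ]] -0.03143589957247809 [[ 0.50221929 -0.86449163 -0.02073655 -0.23987625]
 [ 0.56432252  0.30948005  0.76535102 -0.41675148]
 [-0.65522201 -0.39607614  0.64327895 -0.78068883]
 [ 0.          0.          0.          1.        ]]
top [[484.58771265   0.         264.55307501]
 [  0.         484.58771265 183.40187094]
 [  0.           0.           1.        ]] -0.19157580788807646 [[-0.01671493 -0.99984046  0.00629797  0.03623519]
 [ 0.98181707 -0.01522174  0.18921821 -0.56089417]
 [-0.18909216  0.00934622  0.98191487 -1.46917158]
 [ 0.          0.          0.          1.        ]]
{'time_s': 0.1, 'q': array([ 1.00035668e+00,  2.59154748e-01,  2.08601978e-02,  1.33366293e+00,
       -4.39314162e-05,  1.41815064e+00]), 'qd': array([-4.46286245e-04, -1.37489732e-03,  1.91318589e-03,  5.04749032e-04,
       -1.16391212e-03, -1.09817886e-06]), 'effort': array([ 5.65459035e-03, -5.56692696e+01,  3.45070302e+01,  1.16188449e-02,
       -1.30134340e-04,  2.61366459e-06]), 'tool_pos': array([0.22307528, 0.5024821 , 0.23072523]), 'tcp_rot': array([ 0.14625098,  0.69186503, -0.14702995,  0.69160366]), 'ft_force': array([-1.0573687 , -0.40358616,  0.00361649]), 'ft_torque': array([-0.00018267,  0.01424242, -0.01730178]), 'opening': 0.085428457045527}
```

View pics/scene0.png

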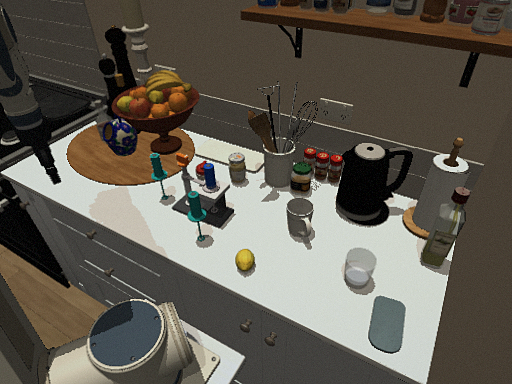

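View pics/top0.png

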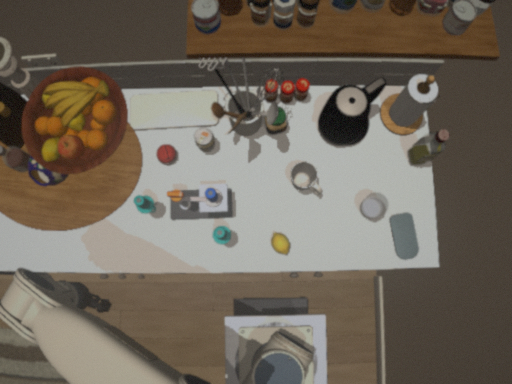

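The scene view shows the stand at about (205,200), with the blue frother at (210,178), the orange knob at (183,160) and the mug at (300,217). In the top view the frother is at (211,195), the knob at (175,196) and the mug at (304,177). The two turquoise look-alikes stand free at top (145,204) and (222,235). Only the blue one, in the aluminium deck next to the orange knob, fits the description. I'll confirm this in enlarged crops.

```bash
cat > h.py <<'E'
import numpy as np, cv2
from scipy.spatial.transform import Rotation as R
from plant import env
F=np.diag([1.,-1,-1])
def cam(n):
    o=env.get_obs(); c=env.read_camera(n)
    if n=="wrist":
        T=np.eye(4);T[:3,:3]=R.from_quat(o["tcp_rot"]).as_matrix();T[:3,3]=o["tool_pos"]
        c["view"]=np.linalg.inv(T@c["tool_from_camera"])
    return c
def dist(c): return np.array([c["k1"],0,0,0,0.])
def proj(c,P):
    V=c["view"]; Rv=F@V[:3,:3]; t=F@V[:3,3]
    return cv2.projectPoints(np.atleast_2d(np.array(P,float)),cv2.Rodrigues(Rv)[0],t,c["camera_matrix"],dist(c))[0][:,0]
def ray(c,uv):
    x=cv2.undistortPoints(np.array([[uv]],float),c["camera_matrix"],dist(c))[0,0]
    V=c["view"]; d=V[:3,:3].T@F@np.array([x[0],x[1],1]); o=-V[:3,:3].T@V[:3,3]
    return o,d
def atz(c,uv,z):
    o,d=ray(c,uv); return o+d*(z-o[2])/d[2]
def tri(*cu):
    A=0;b=0
    for c,uv in cu:
        o,d=ray(c,uv); d=d/np.linalg.norm(d); M=np.eye(3)-np.outer(d,d); A=A+M;b=b+M@o
    return np.linalg.solve(A,b)
def crop(c,name,x0,x1,y0,y1,s):
    im=cv2.resize(c["image"][y0:y1,x0:x1,::-1],None,fx=s,fy=s,interpolation=cv2.INTER_CUBIC)
    for x in range((x0+9)//10*10,x1,10): cv2.putText(im,str(x),(int((x-x0+.5)*s)-8,8),0,.3,(0,0,255),1);cv2.line(im,(int((x-x0+.5)*s),10),(int((x-x0+.5)*s),14),(0,0,255))
    for y in range((y0+9)//10*10,y1,10): cv2.putText(im,str(y),(0,int((y-y0+.5)*s)+3),0,.3,(0,0,255),1)
    cv2.imwrite("pics/"+name,im)
E
python3 - <<'E'
from h import *
crop(cam("top"),"t1.png",160,330,140,230,4.7)
crop(cam("scene"),"s1.png",165,325,145,245,5)
E
```

```text
(no output)
```

View pics/t1.png

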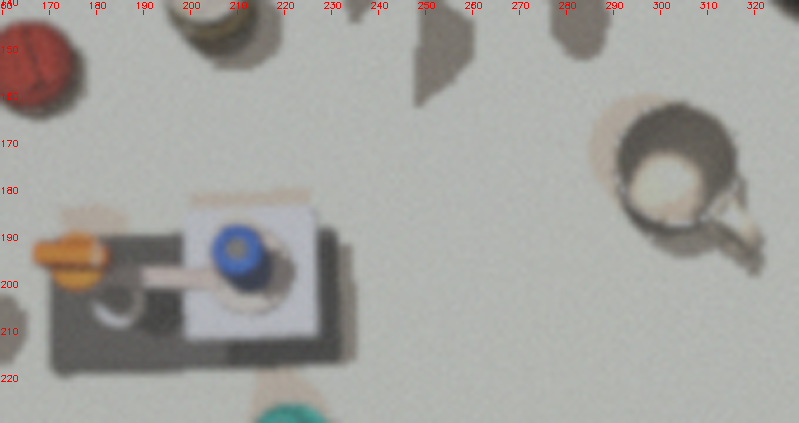

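View pics/s1.png

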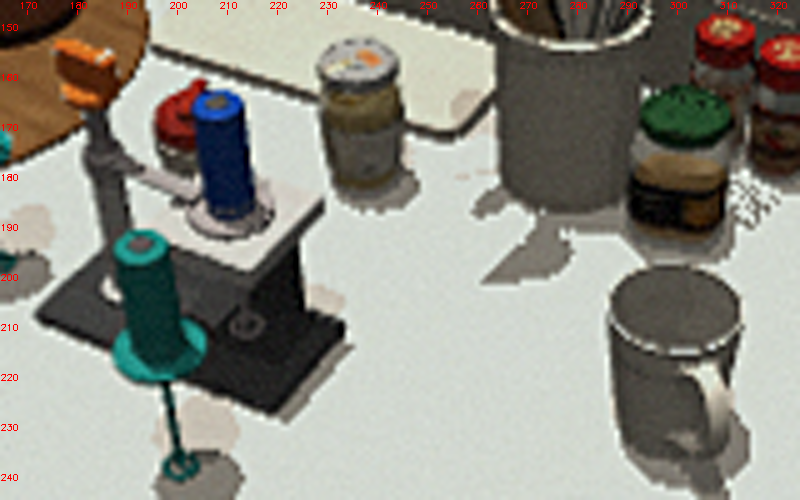

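The crops confirm it. The blue frother sits in the aluminium deck under the steel keeper (scene (208,168), top (210.5,192)), and the orange bar knob is on the post (scene (182,158), top (174.5,193)). The mug mouth is at top (303.5,174), with its handle towards the lower right. Next I'll fit the stand pose to the clicked points.

```bash
python3 - <<'E'
from h import *
from scipy.optimize import least_squares
t=cam("top");s=cam("scene")
tp=lambda x,y:(x/4.7-.5+160,y/4.7-.5+140); sp=lambda x,y:(x/5-.5+165,y/5-.5+145)
D=[(t,tp(55,374),(-.0475,.1,.012)),(t,tp(342,362),(-.0475,-.1,.012)),(t,tp(335,229),(.0475,-.1,.012)),
(t,tp(185,338),(-.042,-.008,.12)),(t,tp(318,330),(-.042,-.092,.12)),(t,tp(312,206),(.042,-.092,.12)),
(t,tp(239,247),(0,-.05,.205)),(t,tp(70,252),(0,.05,.215)),
(s,sp(37,315),(-.0475,.1,.006)),(s,sp(283,418),(-.0475,-.1,.006)),(s,sp(345,330),(.0475,-.1,.006)),
(s,sp(250,272),(-.042,-.092,.12)),(s,sp(325,205),(.042,-.092,.12)),(s,sp(219,103),(0,-.05,.205)),(s,sp(85,62),(0,.05,.215))]
def W(p,q):
    c,n=np.cos(p[2]),np.sin(p[2]); return [p[0]+c*q[0]-n*q[1],p[1]+n*q[0]+c*q[1],q[2]]
f=lambda p:np.concatenate([proj(c,W(p,q))[0]-u for c,u,q in D])
r=least_squares(f,[.5,.2,0],loss="soft_l1");print(r.x);print(f(r.x).reshape(-1,2).round(1).tolist())
print("fro",W(r.x,(0,-.05,0)),"knob",W(r.x,(0,.05,0)))
print("fro tri",tri((t,tp(239,247)),(s,sp(219,103))),atz(t,tp(239,247),.205),"knob",tri((t,tp(70,252)),(s,sp(85,62))),atz(t,tp(70,252),.215))
print("bar ends",atz(t,tp(34,253),.215),atz(t,tp(107,250),.215))
m=tri((t,tp(677,163)),(s,sp(675,310)));print("mug",m,atz(t,tp(677,163),.106),atz(s,sp(675,310),.106),"handle",atz(t,tp(757,270),.06))
print("timer",atz(t,tp(32,66),.05),"jar",atz(t,(205,140),.109),"decoys",atz(t,(145,203),.2),atz(t,(222,235),.2))
print(-t["view"][:3,:3].T@t["view"][:3,3])
o=env.get_obs();print(R.from_quat(o["tcp_rot"]).as_matrix().round(3));print(env.read_camera("wrist")["tool_from_camera"])
E
```

```text
[0.50779995 0.23223259 0.02362898]
[[-0.9, -0.1], [0.2, 0.2], [0.8, -0.7], [0.6, 0.2], [0.4, 0.9], [0.9, -0.5], [-0.2, 0.3], [0.0, -0.1], [-1.1, 0.6], [-1.9, -0.6], [1.1, -0.8], [0.1, 0.2], [-0.1, -1.7], [-0.2, 0.3], [-0.2, -2.6]]
fro [np.float64(0.5089812845118448), np.float64(0.1822465436622593), 0] knob [np.float64(0.5066186061259453), np.float64(0.28221862852020757), 0]
fro tri [0.50952846 0.18176142 0.20602337] [0.50975472 0.1818181  0.205     ] knob [0.50822737 0.28459814 0.20346119] [0.50644328 0.28228401 0.215     ]
bar ends [0.50614354 0.30407914 0.215     ] [0.50733711 0.25996366 0.215     ]
mug [ 0.57910235 -0.09242931  0.10256692] [ 0.57806204 -0.09162757  0.106     ] [ 0.57596669 -0.09427895  0.106     ] handle [ 0.51436692 -0.14688866  0.06      ]
timer [0.6645969  0.34099377 0.05      ] jar [0.6901174  0.20943864 0.109     ] decoys [0.4817279  0.36930457 0.2       ] [0.38866457 0.14955616 0.2       ]
[0.27349231 0.04142283 1.5485046 ]
[[-0.     0.406  0.914]
 [-0.     0.914 -0.406]
 [-1.    -0.    -0.   ]]
[[ 5.10658691e-05  3.04767199e-01 -9.52426875e-01 -1.42236081e-01]
 [ 9.99999890e-01  4.28849809e-04  1.90844277e-04 -1.76225785e-04]
 [ 4.66611159e-04 -9.52426780e-01 -3.04767143e-01 -7.82025540e-02]
 [ 0.00000000e+00  0.00000000e+00  0.00000000e+00  1.00000000e+00]]
```

```bash
python3 -m creep '[1,-25,0,0,-8,1,-25,0,0,-8,1,-20,0,0,-8,1,0,0,0,-8,1,0,0,0,-8]'; python3 -m creep '[1,0,0,0,-8,1,0,0,0,-8,1,0,0,0,-8,1,0,0,0,-8,1,0,0,0,-8]';python3 -m creep '[1,0,0,0,-8,1,0,0,0,-8,1,0,0,0,-8,1,0,0,0,-8,1,0,0,0,-2]'; python3 -c "
from h import *
o=env.get_obs();print(o['tool_pos'],R.from_quat(o['tcp_rot']).as_matrix().round(3),o['q'])"
```

```text
time_s: 0.85
tool_pos: [0.2233, 0.5029, 0.302]
tcp_rot: [-0.1, 0.7, 0.101, 0.7]
ft_force: [-0.6, -0.1, 0.0]
opening: 0.0856
time_s: 1.35
tool_pos: [0.2232, 0.5027, 0.3013]
tcp_rot: [-0.334, 0.623, 0.334, 0.623]
ft_force: [0.4, 0.1, -0.0]
opening: 0.0852
time_s: 1.85
tool_pos: [0.2232, 0.5027, 0.3012]
tcp_rot: [0.502, -0.498, -0.502, -0.498]
ft_force: [-0.5, -0.4, 0.6]
opening: 0.085
[0.22315296 0.50266075 0.30124826] [[-0.    -1.    -0.006]
 [-0.    -0.006  1.   ]
 [-1.     0.    -0.   ]] [ 1.00041731e+00  2.49293398e-01  1.84678444e-01  1.50626378e+00
 -5.02454297e-05 -5.76541256e-01]
```

```bash
python3 -m creep '[1,0,-35,-28,0,1,0,-35,-28,0,1,0,-35,-28,0,1,0,-35,-28,0,1,0,-35,-28,0]'; python3 -m creep '[1,0,-36,-27,0,1,0,-36,-27,0,1,0,-36,-27,0,1,0,0,0,0,1,0,0,0,0]'; python3 - <<'E'
from h import *
c=cam("wrist"); print(env.get_obs()["tool_pos"]); P=[[.5065,.2822,.215],[.509,.182,.205]]
print(proj(c,P)); cv2.imwrite("pics/w1.png",cv2.resize(c["image"][:,:,::-1],None,fx=1.5,fy=1.5))
E
```

```text
time_s: 2.35
tool_pos: [0.3994, 0.3616, 0.3014]
tcp_rot: [0.5, -0.5, -0.5, -0.5]
ft_force: [0.4, 1.6, 0.7]
opening: 0.0855
time_s: 2.85
tool_pos: [0.507, 0.2812, 0.3007]
tcp_rot: [-0.499, 0.501, 0.5, 0.5]
ft_force: [0.7, 0.3, 0.1]
opening: 0.0857
[0.50623078 0.28193905 0.30109241]
[[258.65252471 201.73215659]
 [255.31645968  78.28336132]]
```

View pics/w1.png

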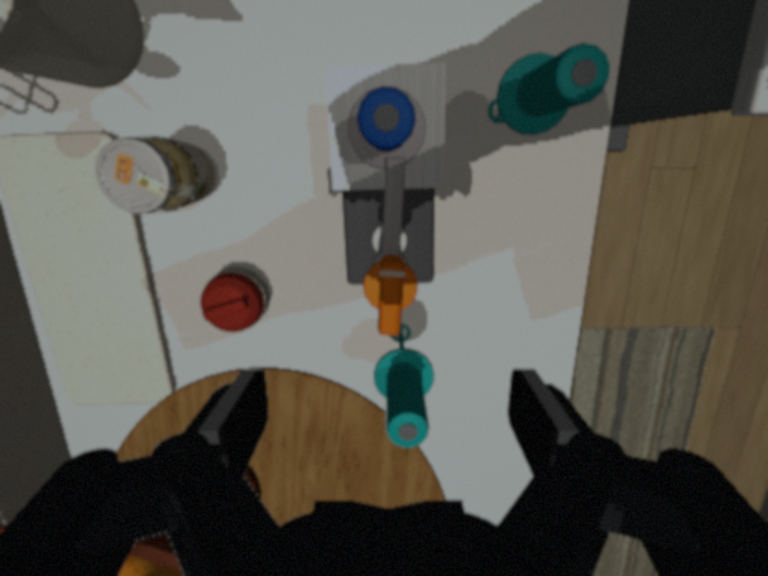

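The wrist view agrees with the fit: knob bar at (260,199) against (259,202) predicted, frother at (258,79) against (255,78). I'll descend on the knob and close.

```bash
python3 -m creep '[1,40,0,0,0,1,35,0,0,0,1,20,0,0,0,0.3,15,0,0,0,-0.2,0,0,0,0]'; python3 -m creep '[-0.6,0,0,0,0,-1,0,0,0,0,-1,0,0,0,0,-1,0,0,0,0,-1,0,0,0,0]'; python3 -m creep '[-1,0,0,0,0,-1,0,0,0,0]'
```

```text
time_s: 3.4
tool_pos: [0.5043, 0.2828, 0.1898]
tcp_rot: [-0.5, 0.5, 0.501, 0.498]
ft_force: [-0.7, -0.0, -0.6]
opening: 0.0593
time_s: 3.9
tool_pos: [0.5058, 0.2823, 0.1926]
tcp_rot: [-0.5, 0.499, 0.5, 0.5]
ft_force: [-4.6, -0.6, 7.0]
opening: 0.0126
time_s: 4.1
tool_pos: [0.5058, 0.2823, 0.1926]
tcp_rot: [-0.5, 0.499, 0.501, 0.5]
ft_force: [-5.5, 0.2, 5.5]
opening: 0.0129
```

```bash
python3 -m creep '[-1,0,0,0,6,-1,0,0,0,8,-1,0,0,0,8,-1,0,0,0,8,-1,0,0,0,8]'; python3 -m creep '[-1,0,0,0,8,-1,0,0,0,8,-1,0,0,0,8,-1,0,0,0,8,-1,0,0,0,8]';python3 -m creep '[-1,0,0,0,8,-1,0,0,0,3,-1,0,0,0,0]'; python3 -c "
from h import *
o=env.get_obs();print(o['tool_pos'],R.from_quat(o['tcp_rot']).as_matrix().round(3),o['q'],o['ft_torque'])"
```

```text
time_s: 4.6
tool_pos: [0.5061, 0.2822, 0.1926]
tcp_rot: [-0.309, 0.636, 0.309, 0.637]
ft_force: [-4.4, -0.3, 5.7]
opening: 0.0128
time_s: 5.1
tool_pos: [0.5063, 0.2819, 0.1926]
tcp_rot: [-0.072, 0.703, 0.072, 0.704]
ft_force: [-2.8, -1.1, 6.1]
opening: 0.0127
time_s: 5.4
tool_pos: [0.5063, 0.2818, 0.1926]
tcp_rot: [-0.006, 0.707, 0.006, 0.707]
ft_force: [-2.3, -2.0, 6.0]
opening: 0.0129
[0.50627249 0.2817885  0.19263739] [[ 0.001 -0.016  1.   ]
 [-0.     1.     0.016]
 [-1.    -0.     0.001]] [ 3.63343653e-01  3.21125083e-01  1.19931414e-02  1.26059989e+00
 -4.69835080e-04  3.46951048e-01] [-0.58557163  0.6772691  -0.01606515]
```

```bash
python3 -m creep '[0,0,0,0,0,0,0,0,0,0,0.3,0,0,0,0,0.3,0,0,0,0,0.3,-20,0,0,0]'; python3 -m creep '[1,-30,0,0,0,1,-30,0,0,0,1,-30,0,0,-8,1,0,0,0,-8,1,0,0,0,-8]'; python3 -m creep '[1,0,0,0,-8,1,0,0,0,-8,1,0,0,0,-8,1,0,0,0,-8,1,0,0,0,-8]';python3 -m creep '[1,0,0,0,-8,1,0,0,0,-8,1,0,0,0,-8,1,0,0,0,-1,1,0,0,0,0]'; python3 -m creep '[1,0,0,-33,0,1,0,0,-33,0,1,0,0,-33,0,1,0,0,0,0,1,0,0,0,0]';python3 - <<'E'
from h import *
c=cam("wrist"); o=env.get_obs();print(o["tool_pos"],R.from_quat(o['tcp_rot']).as_matrix().round(3)); P=[[.5065,.2822,.215],[.509,.182,.205]]
print(proj(c,P)); cv2.imwrite("pics/w2.png",cv2.resize(c["image"][:,:,::-1],None,fx=1.5,fy=1.5))
E
```

```text
time_s: 5.9
tool_pos: [0.5055, 0.2816, 0.2092]
tcp_rot: [-0.007, 0.709, 0.006, 0.706]
ft_force: [-0.3, 0.3, -1.1]
opening: 0.0553
time_s: 6.4
tool_pos: [0.5068, 0.2822, 0.3023]
tcp_rot: [-0.155, 0.689, 0.156, 0.691]
ft_force: [-0.1, 0.4, -1.2]
opening: 0.0851
time_s: 6.9
tool_pos: [0.5064, 0.282, 0.3012]
tcp_rot: [-0.382, 0.595, 0.382, 0.595]
ft_force: [-0.0, 0.5, -0.2]
opening: 0.0854
time_s: 7.4
tool_pos: [0.5064, 0.282, 0.3012]
tcp_rot: [-0.499, 0.5, 0.5, 0.5]
ft_force: [-1.0, 0.2, 0.5]
opening: 0.0854
time_s: 7.9
tool_pos: [0.5066, 0.1825, 0.3015]
tcp_rot: [-0.499, 0.501, 0.499, 0.501]
ft_force: [-0.4, -0.5, -0.4]
opening: 0.0851
[0.50661411 0.18311635 0.30141668] [[ 0.    -1.     0.001]
 [ 0.     0.001  1.   ]
 [-1.    -0.     0.   ]]
[[258.70384228 296.7059817 ]
 [255.58195279 196.29165829]]
```

View pics/w2.png

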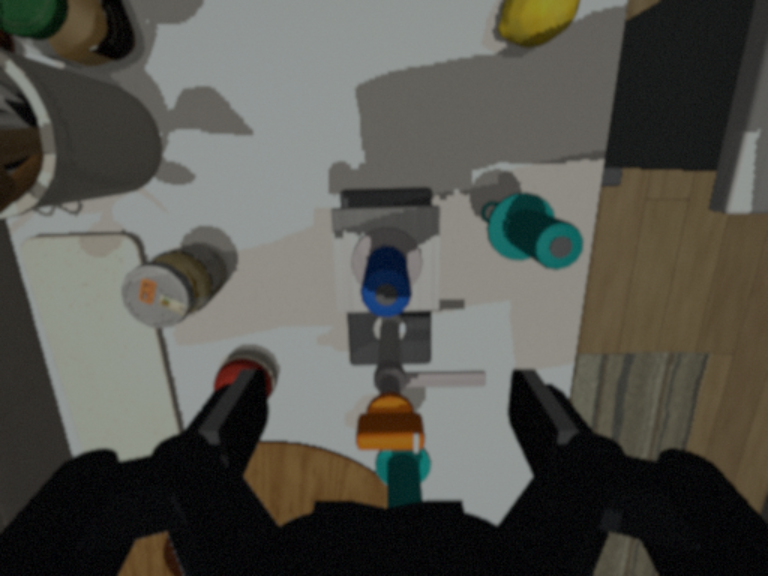

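The keeper arm now points towards the robot, at (450,378) in this view, clear of the collar. The frother top is at (258,195) and is centred to about 1 to 2 mm. I'll descend and grip the handle.

```bash
python3 -m creep '[1,40,0,-1,0,1,40,0,0,0,1,40,0,0,0,1,20,0,0,0,1,10,0,0,0]'; python3 -m creep '[0,0,0,0,0,-0.2,0,0,0,0,-0.5,0,0,0,0,-1,0,0,0,0,-1,0,0,0,0]'; python3 -m creep '[-1,0,0,0,0,-1,0,0,0,0,-1,0,0,0,0]'
```

```text
time_s: 8.45
tool_pos: [0.5055, 0.1828, 0.1491]
tcp_rot: [-0.5, 0.501, 0.501, 0.499]
ft_force: [0.5, 0.0, 0.7]
opening: 0.0851
time_s: 8.95
tool_pos: [0.5072, 0.1822, 0.1526]
tcp_rot: [0.501, -0.499, -0.5, -0.501]
ft_force: [-0.2, 0.3, 6.6]
opening: 0.0309
time_s: 9.25
tool_pos: [0.5072, 0.1822, 0.1526]
tcp_rot: [0.501, -0.499, -0.5, -0.501]
ft_force: [-0.8, -0.3, 5.7]
opening: 0.0305
```

```bash
python3 -m creep '[-1,-10,0,0,0,-1,-15,0,0,0,-1,-20,0,0,0,-1,-20,0,0,0,-1,-20,0,0,0]'; python3 -m creep '[-1,-20,0,0,0,-1,-20,0,0,0,-1,0,0,0,0,-1,0,0,0,0]'; python3 - <<'E'
from h import *
c=cam("scene");o=env.get_obs();print(o["tool_pos"],o["ft_force"],o["opening"])
p=o["tool_pos"];print(proj(c,[p+[0,0,-.132],p+[0,0,.054]]))
crop(c,"s2.png",165,325,120,240,5)
E
```

```text
time_s: 9.75
tool_pos: [0.5063, 0.1819, 0.2377]
tcp_rot: [0.5, -0.5, -0.5, -0.5]
ft_force: [0.8, 0.4, -2.9]
opening: 0.0309
time_s: 10.15
tool_pos: [0.5065, 0.1819, 0.2762]
tcp_rot: [0.5, -0.5, -0.5, -0.5]
ft_force: [0.2, 0.7, -2.6]
opening: 0.0312
[0.50619049 0.1819067  0.27550168] [-0.1687104  -0.08405316 -1.52696532] 0.03079888037701127
[[209.83613603 182.0173652 ]
 [202.75087738 129.4108338 ]]
```

View pics/s2.png

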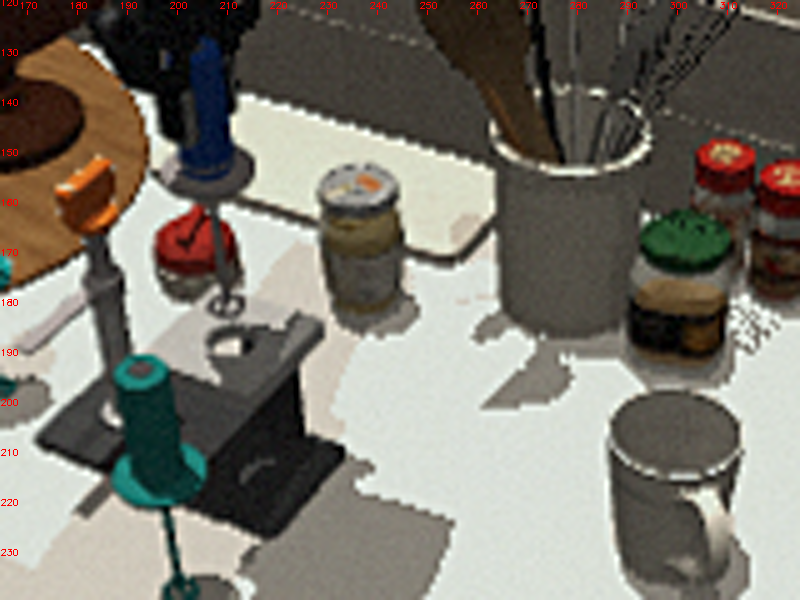

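The whisk is clear of the deck, at scene (210,181.5) against (209.8,182) predicted, so there is no slip. The moves can't tilt the tool itself, so I'll pivot the frother in the jaws. I'll lower the shaft beside the free right edge of the fixed deck and swing the gripper over the deck.

```bash
python3 -m creep '[-1,0,0,-25,0,-1,0,0,-25,0,-1,0,0,-17,0,-1,0,0,0,0,-1,0,0,0,0]'; python3 -m creep '[-1,20,0,0,0,-1,30,0,0,0,-1,23,0,0,0,-1,0,0,0,0]'; python3 -m creep '[-1,0,0,10,0,-1,0,0,10,0,-1,1,0,10,0,-1,2,0,8,0,-1,2,0,8,0]'
```

```text
time_s: 10.7
tool_pos: [0.5063, 0.1149, 0.2755]
tcp_rot: [-0.5, 0.5, 0.5, 0.5]
ft_force: [-0.1, 0.2, -1.4]
opening: 0.031
time_s: 11.1
tool_pos: [0.5048, 0.1157, 0.2001]
tcp_rot: [-0.499, 0.501, 0.502, 0.498]
ft_force: [0.2, -0.1, -1.7]
opening: 0.0304
time_s: 11.6
tool_pos: [0.5069, 0.1616, 0.1988]
tcp_rot: [0.501, -0.499, -0.5, -0.5]
ft_force: [0.2, -4.8, 0.2]
opening: 0.0307
```

```bash
python3 -m creep '[-1,3,0,9,0,-1,3,0,9,0,-1,3,0,9,0,-1,3,0,9,0,-1,3,0,9,0]'; python3 -m creep '[-1,2,0,9,0,-1,0,0,3,0,-1,0,0,0,0]'; python3 - <<'E'
from h import *
c=cam("scene");o=env.get_obs();p=o["tool_pos"]+[0,0,.019];print(o["tool_pos"],o["ft_force"],o["opening"])
for a in (40,45,50):
    a=np.radians(a);d=np.array([0,-np.sin(a),-np.cos(a)]);print(proj(c,[p+.151*d,p+.048*d,p-.034*d]).round(1).tolist())
crop(c,"s3.png",165,325,120,240,5)
E
```

```text
time_s: 12.1
tool_pos: [0.5061, 0.2065, 0.1826]
tcp_rot: [-0.5, 0.5, 0.5, 0.499]
ft_force: [-0.7, -7.4, -0.5]
opening: 0.0307
time_s: 12.4
tool_pos: [0.5062, 0.2189, 0.1811]
tcp_rot: [-0.5, 0.499, 0.501, 0.5]
ft_force: [-0.3, -2.0, 2.0]
opening: 0.0309
[0.5063016  0.21863934 0.181286  ] [-0.86867253 -0.93889424  1.10713383] 0.030708844859907172
[[227.3, 202.3], [207.6, 176.3], [191.3, 154.8]]
[[229.7, 201.2], [208.3, 175.9], [190.8, 155.2]]
[[231.9, 199.8], [209.0, 175.4], [190.4, 155.6]]
```

View pics/s3.png

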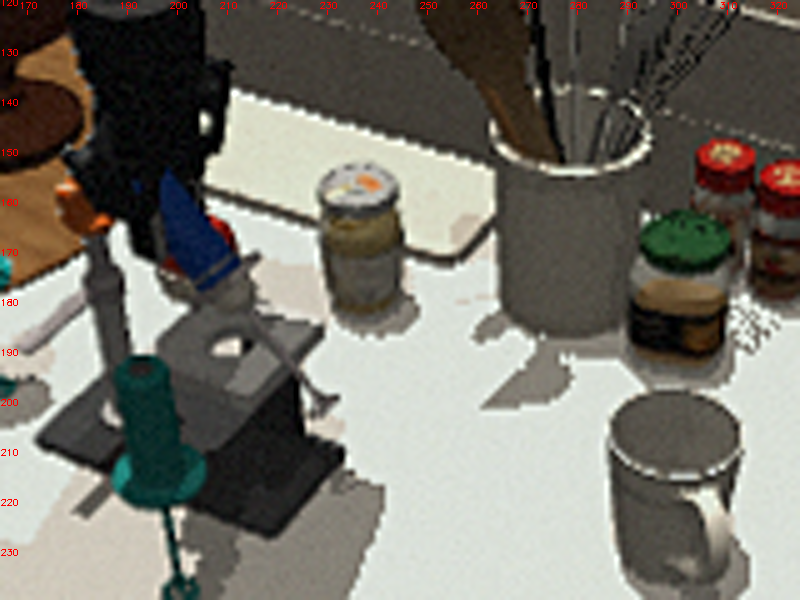

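The frother is tilted about 45°: whisk end at scene (229.5,200.5), against (229.7,201.2) predicted for 45°. Next I'll lift straight off and carry it to the mug.

```bash
python3 -m creep '[-1,-15,0,0,0,-1,-20,0,0,0,-1,-20,0,0,0,-1,-20,0,0,0,-1,-5,0,0,0]'; python3 -m creep '[-1,0,-7,-20,0,-1,0,-9,-25,0,-1,0,-9,-25,0,-1,0,-9,-25,0,-1,0,-9,-25,0]'; python3 -m creep '[-1,0,-9,-25,0,-1,0,-9,-25,0,-1,0,-8,-20,0,-1,0,-2,-14,0,-1,0,0,0,0]'; python3 -m creep '[-1,12,0,0,0,-1,12,0,0,0,-1,0,0,0,0,-1,0,0,0,0]'; python3 - <<'E'
from h import *
c=cam("scene");t=cam("top");o=env.get_obs();p=o["tool_pos"]+[0,0,.019];print(o["tool_pos"],o["ft_force"],o["opening"])
for a in (40,45,50):
    a=np.radians(a);d=np.array([0,-np.sin(a),-np.cos(a)]);print((p+.151*d).round(3),[proj(k,[p+.151*d,p+.048*d]).round(1).tolist() for k in(c,t)])
crop(c,"s4.png",230,350,120,240,5);crop(t,"t4.png",230,350,120,240,5)
a,b=[cv2.imread("pics/"+n) for n in("s4.png","t4.png")]; cv2.imwrite("pics/b4.png",cv2.resize(np.hstack([a,b]),(800,400)))
E
```

```text
time_s: 12.95
tool_pos: [0.5071, 0.2185, 0.2632]
tcp_rot: [-0.5, 0.498, 0.5, 0.501]
ft_force: [-0.3, -0.1, -2.3]
opening: 0.0307
time_s: 13.45
tool_pos: [0.5497, 0.0973, 0.2604]
tcp_rot: [-0.5, 0.5, 0.501, 0.5]
ft_force: [0.6, 0.5, -3.0]
opening: 0.0306
time_s: 13.95
tool_pos: [0.5777, 0.0128, 0.2604]
tcp_rot: [-0.499, 0.5, 0.5, 0.5]
ft_force: [-0.8, 0.7, -1.4]
opening: 0.0309
time_s: 14.35
tool_pos: [0.5772, 0.0148, 0.2368]
tcp_rot: [-0.5, 0.5, 0.501, 0.499]
ft_force: [-0.3, 0.7, -1.9]
opening: 0.031
[0.57771467 0.01449759 0.23756624] [-1.0729663  -0.21309732 -1.34282833] 0.030684571189887738
[ 0.578 -0.083  0.141] [[[296.8, 196.1], [277.4, 168.2]], [[301.5, 171.9], [280.3, 166.3]]]
[ 0.578 -0.092  0.15 ] [[[300.0, 194.8], [278.4, 167.7]], [[305.0, 171.2], [281.4, 166.0]]]
[ 0.578 -0.101  0.16 ] [[[303.0, 193.2], [279.3, 167.1]], [[308.3, 170.5], [282.5, 165.8]]]
```

View pics/b4.png

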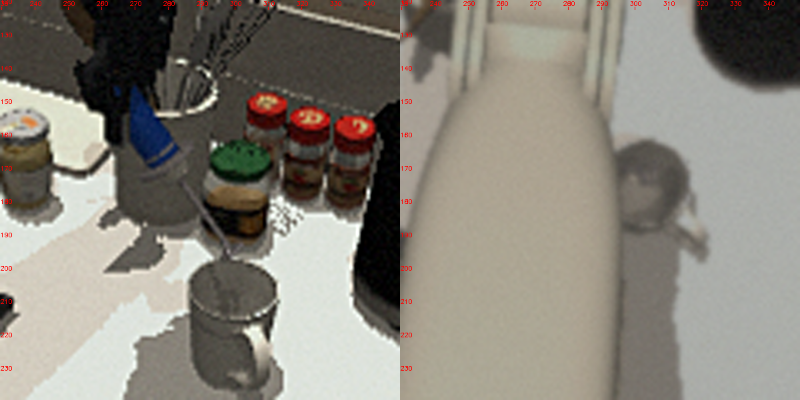

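The view shows the shaft coming down at about (299,196) over the mug mouth. The whisk is faint against the mug, so I'll take one enlarged, brightened crop to confirm its end.

```bash
python3 - <<'E'
from h import *
c=cam("scene");c["image"]=np.clip(c["image"].astype(float)*1.6,0,255).astype(np.uint8);crop(c,"s5.png",270,330,165,225,10)
E
```

```text
(no output)
```

View pics/s5.png

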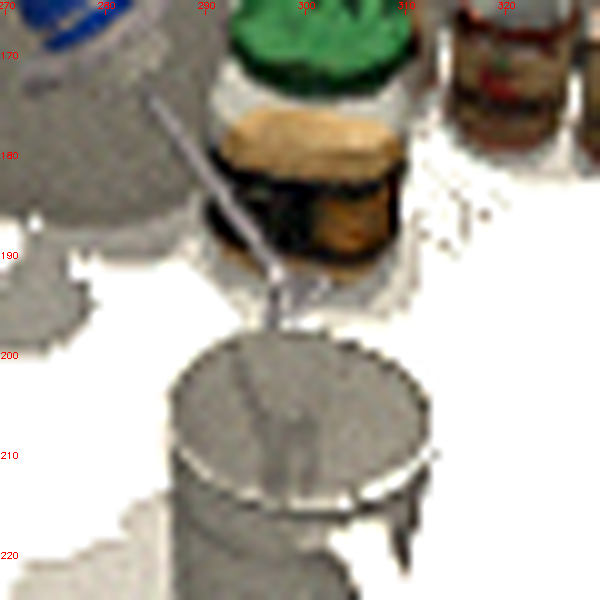

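The whisk's lower end is centred near (299,195), against (300,194.8) predicted for 45°. That puts it about 4.3 cm above the rim and over the middle, and the mug mouth is still at (299.5,206). I'm handing in.

```bash
python3 - <<'E'
from plant import env
o=env.get_obs();print(o["time_s"],o["tool_pos"],abs(o["qd"]).max(),o["opening"],o["ft_force"]);print(env.finish_job())
E
```

```text
14.5 [0.57779387 0.01441114 0.23770537] 0.002777101239074278 0.030831329960492274 [-0.83003449  0.58047064 -1.747621  ]
the job is handed in; nothing more can be done
None
```

The job is done and handed in at 14.5 s, with the frother held still over the mug; no verdict was reported.

- **Knob:** I turned it about 89° clockwise. The wrist picture then showed the keeper arm pointing at the robot, clear of the collar.
- **Frother:** I drew it straight up out of the stand. The moves can't tilt the tool, so I pivoted the frother to about 45° in the jaws. To do that I levered its shaft against the outside edge of the fixed deck, with about 7 N at most in the readings.
- **Last checks:** The whisk end appears at (299,195) in the scene picture, against (300,195) predicted for 45°. That puts it about 4.3 cm above the rim (the whisk's low edge about 3.5 cm) and within a few mm of the centre of the mouth. Nothing touches the mug or the stand. The grip is firm (31 mm opening), the arm is at rest, and the mug's mouth is where it was at the start.
- **Not fully confirmed:** In the top view the arm hid the whisk and part of the mug, so the final position rests on the scene camera and the arm's own pose reading. I did not re-measure the tumbler, jar, timer or look-alikes at the end. No move was planned through them, and no unexpected force showed.

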